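# Turn the leaf of the seal sample board

### The arm

A 6-joint arm with a two-finger parallel gripper is mounted at the origin on a cart in front of the work surface, level with it; the furniture and walls round the work are solid. World frame = base frame: x ahead of the robot, y to its left, z up, the work surface at z = 0. Lengths are in m, angles in degrees, forces in N, time in s.
With the tool pointing down it reaches from about 0.4 to 0.825 m from the base axis. Payload 7 kg.
Tool frame: the origin (TCP) lies at the centre of the arm's flange, where the gripper is bolted on; the fingertips stand 178 mm ahead of it and the grasp point (between the pads) lies ahead of it (ctrl.grip_depth is the z of the grasp point in the tool frame, in m); z points along the fingers, x is the direction in which the jaws open and shut, and the axes are right-handed (so a half turn about z gives the same grasp; the last joint's range is limited). The gripper opens to 88 mm and grips with 3 to 60 N. Pads are 19 mm wide; open, the fingers measure 130 mm over their backs; the gripper's body (78 mm by 193 mm) begins 47 mm behind the grasp point.
Start: joints at [-58.894, 20.546, 0.682, 0, -70.136, -16.507], TCP at [0.17, -0.653, 0.405] pointing down, gripper open.
Joint ranges: [-176.03, 176.03], [-82.01, 121.73], [-58.28, 71.71], [-173.87, 95.51], [-174.79, -0.11], [-173.66, 173.66]. Speed limits (degrees/s): [136.94, 136.94, 172.46, 180, 180, 180].

### API

Orientations are given as [roll, pitch, yaw] about the fixed x, y, z axes, in that order (R = Rz(yaw) Ry(pitch) Rx(roll)).
In Python, from plant import ctrl gives the robot as it stands.
- The arm moves only by the tool carry_out, never from a script. Its arguments are lists of equal length, an entry for each row: "linear": the shift along the tool's x, y, z in cm, a list of three; "twist": the turn about the tool's z in degrees. In form: {"linear": [[tx, ty, tz], ...], "twist": [twist, ...]}. A call has 1 to 12 rows; each row is the pose to reach, as a shift and turn from the pose measured when the call began, along the tool's axes at that moment; what a row does not reach only later rows make up. A row lasts 1/12 s, in which the tool goes at most 41.7 mm and 7.16 degrees, less where a joint would pass 70% of its speed; a pose out of reach is approached as far as the arm can. A call with a gripper value outside its range is refused whole. "fingers" is the gripper's target within -1 to 1 (fully open at 1, half-way at 0, shut at -1), set as the call begins (left out, the last holds). The fingers move at their own pace and stop on an object; the grip force is fixed at half the most. Time passes only in rows, so rows that repeat a pose let the fingers close. It gives the time, the measured TCP pose, the force and the opening at its end, in the units of the state.
- ctrl.get_obs(): the state, without advancing time (a new reading comes with each control period).
- ctrl.snapshot(name): name is "scene" or "top"; returns the picture (420x560x3 uint8, blue, green, red); there is no depth.
- ctrl.camera_params(name): a dict with "fovy" (degrees; the focal length in pixels is half the picture's height over the tangent of half this angle, whatever the lens; pixels are square), "cx", "cy" (the principal point, pixels), "dist" ([k1, k2, p1, p2, k3] as OpenCV has them; the pictures are not rectified), "eye" and "rotation" of the camera in the world. Camera axes: x right, y down, z forward; pixel columns grow to the right and rows downward; lengths in m; the calibration is good to about 2 mm. A picture is of the moment at which its call begins. camera_params takes no time and is no camera call.
- ctrl.close_job(): hands the job in, once; it reports no verdict.
The state is a dict: "clock": time; "joint_pos": joint angles; "qvel": joint speeds; "tau": joint torques, N m; "tool_pos": TCP position; "orientation": TCP orientation; "force": force on the tool from outside, world axes, zero at the start; "moment": the same for the moment, N m; "opening": finger opening in m.
Only numpy, scipy, OpenCV 4.12 (cv2) and the standard library are available. Lean on these libraries where they do the work, as an engineer would, in place of code of your own. Each camera call takes 0.05 s, during which the arm holds its last target.

### The job

Turn the page of the seal sample board on the bench: first push the white and grey carton off the board, so that it stands flat on the bench beside it, then flip the stiff-hinged leaf with the orange tab over its spine and down until it lies flat on the other page. Only push, with the fingertips or the outside of the fingers, and gently: do not grip, lift or tip over the carton, do not pinch the leaf, and leave the other things around where they are.

Things in the scene. Friction and masses are not known exactly. Their poses are not given: they have to be found in the camera images.
- board: the sample board: dark steel plate fixed to the bench, 170 mm (its x) by 270 mm (its y), 5 mm thick, with two paper pages and a spine between them; lugs at the spine's ends (x = +-77 mm) are 17 mm high. Origin: centre of its underside, on the bench; z up, x along the spine, y from the carton's page to the leaf's page. Place and yaw vary
- spine (a point): point on the hinge axis of the leaf, in the middle of the spine, 10 mm above the bench; the axis runs along the board's x
- leaf (a joint): hinge angle of the leaf, rad: 0 = flat on the page at the board's +y side, 1.57 = upright, 3.14 (stop) = flat on the page at the -y side. It starts ajar over the +y page, at 0.45 to 0.75. The hinge is stiff (about 0.09 N m of friction, leaf about 80 g): the leaf stays at any angle where it is left and does not fall
- leaf_tab (a point): middle of the outer edge of the leaf's orange thumb tab, 126 mm from the hinge axis. The leaf is a rigid grey plate 4 mm thick, paper on both faces, in one plane with the hinge axis, 144 mm along the spine, reaching 110 mm from the axis; the tab, 44 mm wide and also 4 mm thick, projects 16 mm more at the middle of its free edge
- carton: white and grey carton, 50 mm (its x) by 75 mm (its y) by 42 mm high, about 0.12 kg, loose, standing on the board's -y page; origin at the centre of its underside; z up
- bushing: light grey stepped bushing, 40x40x26 mm, standing just in front of the board; loose, leave it alone; origin at the centre of its underside
- coupler: steel air coupler with a red band, 29x83x28 mm, lying just behind the board; loose, leave it alone; origin at the centre of its underside
- seal: black shaft seal ring, 58x58x9 mm, lying just behind the board; loose, leave it alone; origin at the centre of its underside
- tape: roll of brown paper tape, 92 mm across, 24 mm high, lying to the right of the board; loose, leave it alone; origin at the centre of its underside
- valve: brass ball valve with a red lever, 31x108x46 mm, lying to the right of the board; loose, leave it alone; origin at the centre of its underside
Not all that is in view belongs to the job. What is meant by the carton is not pink, purple or turquoise, and is the larger of those in its own colour.

How it is judged:
By the outcome, as a careful person would: the job done as asked, in the order asked, and still so for the second after the job is handed in, with the robot touching nothing.
It also fails if it takes over 54 s, if anything falls off the work surface, if the arm or the gripper's body presses on something with over 40 N, if the wrist force passes 120 N, or if a joint passes its speed limit or range.

## Working session

There is one attempt and no reset: what is moved stays moved. The work goes in short steps, Python scripts to look and compute and a tool call to move; the robot and the scene stay as the last step left them, time stands still between calls to the robot, and variables do not carry over. Pictures are saved under pics/ and viewed, and the job is handed in when it is done.

Besides the shell and the picture viewer there is one more tool, called after "Emit:" in YAML: its name, and indented under it one key for each argument. carry_out: Moves the arm, as the interface text tells. Its arguments: {"type":"object","properties":{"linear":{"type":"array","items":{"type":"array","items":{"type":"number"}}},"twist":{"type":"array","items":{"type":"number"}},"fingers":{"type":"number"}},"required":["linear","twist"]}

```bash
mkdir -p pics; ls; python3 - <<'E'
from plant import ctrl
import cv2
for n in("scene","top"):
    im=ctrl.snapshot(n); cv2.imwrite(f"pics/{n}0.png",im); print(n,ctrl.camera_params(n))
print(ctrl.get_obs(), ctrl.grip_depth)
E
```

```text
pics
scene {'fovy': 52.56373960923284, 'cx': 278.4337575433184, 'cy': 203.97980058045306, 'dist': array([-0.04718129,  0.        ,  0.        ,  0.        ,  0.        ]), 'eye': array([-0.16590164, -0.55080385,  0.46372559]), 'rotation': array([-115.27235242,    0.94902812,  -55.00052852])}
top {'fovy': 52.19087999478795, 'cx': 278.1847341762337, 'cy': 204.4269485610925, 'dist': array([-0.0175106,  0.       ,  0.       ,  0.       ,  0.       ]), 'eye': array([ 0.38682002, -0.05363863,  0.9277651 ]), 'rotation': array([-169.92363662,    1.01455533,  -91.27917714])}
{'clock': 0.1, 'joint_pos': array([-5.88953235e+01,  2.05867818e+01,  6.37736649e-01, -1.77452967e-02,
       -7.01356242e+01, -1.65066259e+01]), 'qvel': array([-0.00038399, -0.12112506,  0.18453728,  0.04642864, -0.07593447,
       -0.07246247]), 'tau': array([-6.92234153e-04, -5.84165668e+01,  2.93750417e+01,  7.01552331e+00,
        1.01572357e-02, -7.09956612e-05]), 'tool_pos': array([ 0.1700706 , -0.65303589,  0.40381258]), 'orientation': array([-1.79991936e+02, -8.59200678e-02,  1.04592002e+02]), 'force': array([-0.57539504,  0.07969817,  0.26759032]), 'moment': array([-0.01992986, -0.01511352,  0.04357315]), 'opening': 0.08752063592743205} 0.1593
```

View pics/scene0.png

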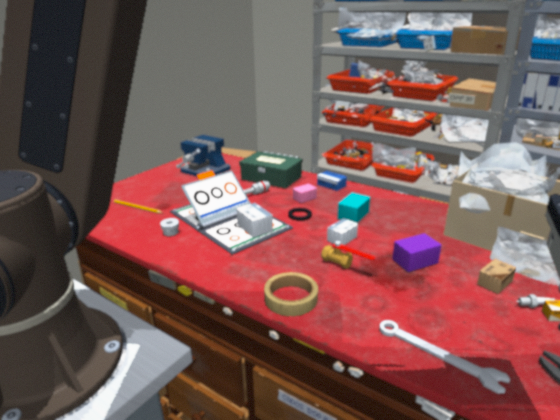

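View pics/top0.png

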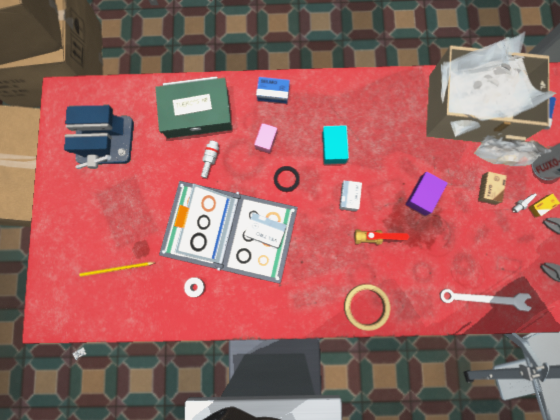

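```bash
python3 - <<'E'
import cv2
im=cv2.imread("pics/top0.png")[60:330,80:440]; cv2.imwrite("pics/top0c.png",cv2.resize(im,(800,600),interpolation=cv2.INTER_CUBIC))
E
```

```text
(no output)
```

View pics/top0c.png

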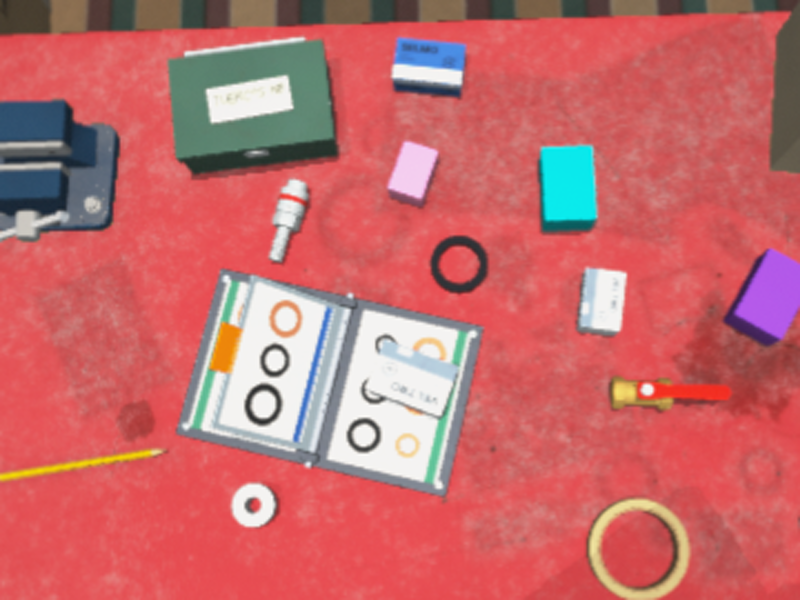

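```bash
cat > h.py <<'E'
import numpy as np,cv2
from scipy.spatial.transform import Rotation as R
from plant import ctrl
def cam(n):
    p=ctrl.camera_params(n); f=210/np.tan(np.radians(p['fovy']/2))
    K=np.array([[f,0,p['cx']],[0,f,p['cy']],[0,0,1]]); return K,np.array(p['dist'],float),np.array(p['eye']),R.from_euler('xyz',p['rotation'],degrees=True).as_matrix()
def ray(n,uv,z):
    K,d,e,Rm=cam(n); q=cv2.undistortPoints(np.array(uv,float).reshape(-1,1,2),K,d).reshape(-1,2)
    v=np.c_[q,np.ones(len(q))]@Rm.T; z=np.broadcast_to(z,len(q)); return e+v*((z-e[2])/v[:,2])[:,None]
def proj(n,X):
    K,d,e,Rm=cam(n); X=(np.atleast_2d(X)-e)@Rm
    return cv2.projectPoints(X,np.zeros(3),np.zeros(3),K,d)[0].reshape(-1,2)
E
python3 - <<'E'
from h import *
c=np.array([[222,271],[180,434],[445,494],[481,327],[350,297],[308,463]])*.45+[80,60]
P=ray("top",c,[.005]*4+[.017]*2); print(P.round(4))
for i in range(4): print(np.linalg.norm(P[i]-P[(i+1)%4]))
im=cv2.imread("pics/top0.png")[180:285,155:305]; cv2.imwrite("pics/top0d.png",cv2.resize(im,(800,560),interpolation=cv2.INTER_CUBIC))
im=cv2.imread("pics/scene0.png")[150:260,150:310]; cv2.imwrite("pics/sc0d.png",cv2.resize(im,(800,550),interpolation=cv2.INTER_CUBIC))
E
```

```text
[[ 0.6073  0.1759  0.005 ]
 [ 0.4463  0.214   0.005 ]
 [ 0.3835 -0.0416  0.005 ]
 [ 0.5441 -0.0807  0.005 ]
 [ 0.575   0.0467  0.017 ]
 [ 0.4153  0.0876  0.017 ]]
0.16550551070087635
0.26318688086342845
0.16530041318463815
0.26424803153902265
```

View pics/top0d.png

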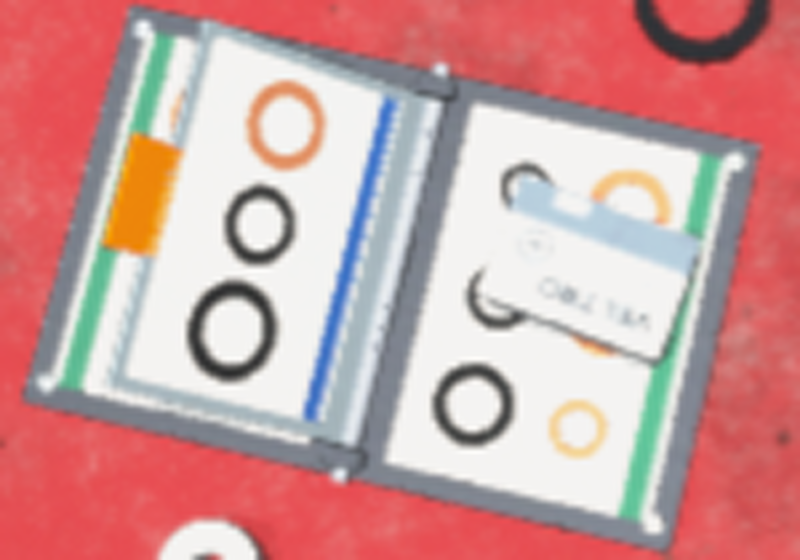

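View pics/sc0d.png

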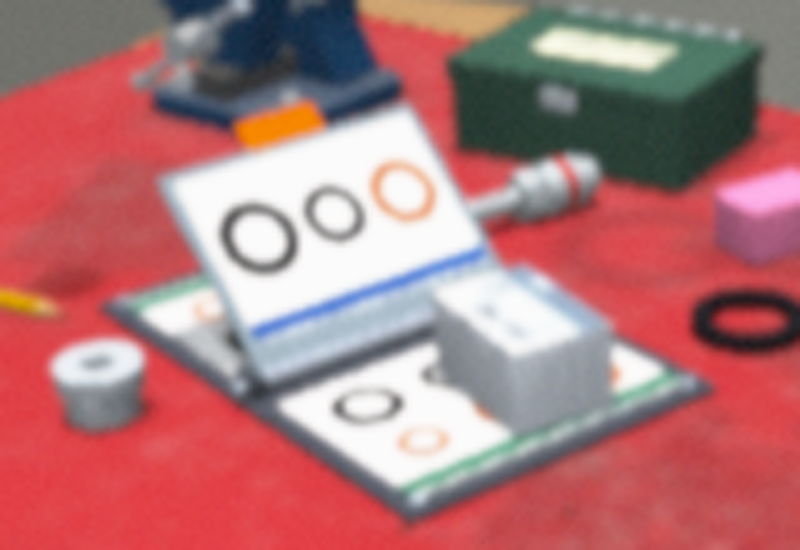

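```bash
python3 - <<'E'
from h import *
s=np.array([800/150,560/105]); o=[155,180]
c=np.array([[132,8],[25,398],[668,548],[760,148]])/s+o
P=ray("top",c,.005); print(P.round(4)); print([np.linalg.norm(P[i]-P[(i+1)%4]).round(4) for i in range(4)])
o2=P.mean(0); ex=(P[0]+P[3]-P[1]-P[2]); yaw=np.degrees(np.arctan2(ex[1],ex[0])); ey=(P[0]+P[1]-P[2]-P[3]); print("board",o2,yaw,np.degrees(np.arctan2(ey[1],ey[0]))-90)
c=np.array([[517,178],[700,238],[660,362],[485,290]])/s+o
Q=ray("top",c,.047); print(Q.round(4),[np.linalg.norm(Q[i]-Q[(i+1)%4]).round(4) for i in range(4)])
ctr=Q.mean(0); v=Q[0]+Q[3]-Q[1]-Q[2]; w=Q[0]+Q[1]-Q[2]-Q[3]
print("carton",ctr,np.degrees(np.arctan2(v[1],v[0]))-90,np.degrees(np.arctan2(w[1],w[0])))
B=R.from_euler('z',yaw,degrees=True).as_matrix()
print("in board", (Q-o2)@B)
# small objects
c=np.array([[194,287],[287,179],[368,307]]); print(ray("top",c,[.026,.009,.024]))
c=np.array([[215,143],[203,177]]); print(ray("top",c,.014))
# tab outer edge: height by angle
sc=np.array([800/150,560/105]); tab=np.array([[135,135],[105,245]])/s+o
o2[2]=0
for a in np.arange(.4,.81,.05):
    X=o2+B@np.array([0,.126*np.cos(a),.01+.126*np.sin(a)]); print(round(a,2),(proj("top",X)-o)*s, (proj("scene",X)-[150,150])*5, X)
E
```

```text
[[ 0.6084  0.1762  0.005 ]
 [ 0.4478  0.2169  0.005 ]
 [ 0.3825 -0.0416  0.005 ]
 [ 0.5427 -0.0829  0.005 ]]
[np.float64(0.1656), np.float64(0.2666), np.float64(0.1654), np.float64(0.2674)]
board [0.49534963 0.0671546  0.005     ] -14.338471924647893 -14.190187226666154
[[ 0.5261  0.0135  0.047 ]
 [ 0.5008 -0.0573  0.047 ]
 [ 0.4532 -0.0407  0.047 ]
 [ 0.4826  0.0264  0.047 ]] [np.float64(0.0752), np.float64(0.0504), np.float64(0.0733), np.float64(0.0454)]
carton [ 0.49068338 -0.01450644  0.047     ] -21.65134510130288 -17.93322425866505
in board [[ 0.04312306 -0.04434913  0.042     ]
 [ 0.03610645 -0.11920108  0.042     ]
 [-0.01414299 -0.11491522  0.042     ]
 [-0.00227678 -0.04262604  0.042     ]]
[[ 0.37782912  0.13733886  0.026     ]
 [ 0.60672423 -0.06166985  0.009     ]
 [ 0.32955344 -0.22054997  0.024     ]]
[[0.6921801  0.0966423  0.014     ]
 [0.61497367 0.12279289 0.014     ]]
0.4 [[ 85.3734348  189.04611017]] [[251.56569996 167.69002328]] [0.52409028 0.17959318 0.05906671]
0.45 [[ 87.91507803 188.30460894]] [[253.20317897 158.52362805]] [0.52344705 0.17707673 0.06480566]
0.5 [[ 91.29701255 187.77164887]] [[255.17877723 149.69594062]] [0.52273359 0.17428554 0.07040762]
0.55 [[ 95.52584644 187.45290942]] [[257.49243186 141.22999741]] [0.52195168 0.17122658 0.07585859]
0.6 [[100.60532875 187.35349434]] [[260.14343329 133.14875766]] [0.52110328 0.1679075  0.08114495]
0.65 [[106.53614704 187.47786683]] [[263.13038646 125.47504862]] [0.52019051 0.16433658 0.08625349]
0.7 [[113.31573542 187.82978501]] [[266.45117113 118.23150414]] [0.51921565 0.16052276 0.09117143]
0.75 [[120.93809667 188.41223854]] [[270.10290132 111.44049642]] [0.51818114 0.15647556 0.09588648]
0.8 [[129.39364229 189.22738745]] [[274.08188445 105.12406072]] [0.51708956 0.15220511 0.10038687]
```

```bash
cat >> h.py <<'E'
O=np.array([.4953,.0672,0]); YAW=-14.3
B=R.from_euler('z',YAW,degrees=True).as_matrix()
def state():
    s=ctrl.get_obs(); T=R.from_euler('xyz',s['orientation'],degrees=True).as_matrix()
    tip=s['tool_pos']+T@[0,0,.178]
    print("t",s['clock'],"tip world",tip.round(4),"tip board",(B.T@(tip-O)).round(4),"yaw",s['orientation'].round(2),"F",s['force'].round(2),"j",s['joint_pos'].round(1),"op",s['opening'])
    return s,T,tip
def go(b):
    "shift in tool axes cm bringing the tip to board point b"
    s,T,tip=state(); print("shift cm",(T.T@(O+B@np.array(b)-tip)*100).round(2))
E
python3 - <<'E'
from h import *
go([.016,-.022,.19])
print("tape etc board", ((ray("top",[[194,287],[287,179],[368,307],[357,237],[351,195]],[.026,.009,.024,.02,.03])-O)@B).round(3))
# overlay model of carton
im=cv2.imread("pics/top0.png"); k=5
big=cv2.resize(im,None,fx=k,fy=k,interpolation=cv2.INTER_CUBIC)
def poly(P,col):
    p=(proj("top",P)*k+k/2).astype(np.int32); cv2.polylines(big,[p.reshape(-1,1,2)],True,col,1)
C=R.from_euler('z',YAW-6,degrees=True).as_matrix()
c=O+B@np.array([.016,-.0805,0])
for z,col in((.005,(255,0,255)),(.047,(0,255,0))): poly(np.array([[c+C@np.array([sx*.025,sy*.0375,z])] for sx,sy in((1,1),(1,-1),(-1,-1),(-1,1))]).reshape(-1,3),col)
for zz in(.005,): poly(np.array([O+B@np.array([sx*.085,sy*.135,zz]) for sx,sy in((1,1),(1,-1),(-1,-1),(-1,1))]),(0,255,255))
cv2.imwrite("pics/ov0.png",big[900:1425,760:1520])
E
```

```text
t 0.1 tip world [ 0.17   -0.6528  0.2258] tip board [-0.1374 -0.778   0.2258] yaw [-1.7999e+02 -9.0000e-02  1.0459e+02] F [-0.58  0.08  0.27] j [-58.9  20.6   0.6  -0.  -70.1 -16.5] op 0.08752063592743205
shift cm [58.78 49.96  3.66]
tape etc board [[-0.131  0.039  0.026]
 [ 0.14  -0.097  0.009]
 [-0.09  -0.32   0.024]
 [ 0.047 -0.27   0.02 ]
 [ 0.131 -0.239  0.03 ]]
```

View pics/ov0.png

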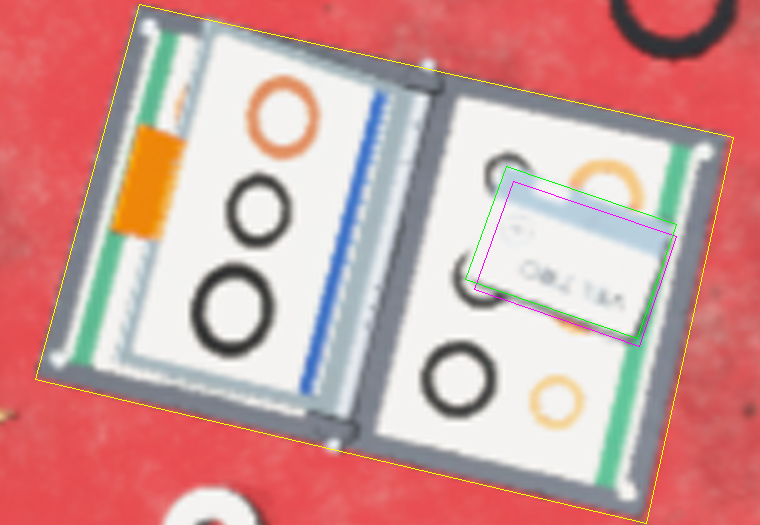

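Emit:
carry_out:
  linear:
    - [3,2.5,0]
    - [6,5,0]
    - [9,7.5,0]
    - [12,10,0]
    - [15,12.5,0]
    - [18,15,0]
    - [21,17.5,0]
    - [24,20,0]
    - [27,22.5,0]
    - [30,25,0]
    - [33,27.5,0]
    - [36,30,0]
  twist: [-3,-6,-9,-13,-17,-21,-25,-29,-33,-37,-41,-45]
  fingers: -1

```text
clock: 1.1
tool_pos: [0.3697, -0.2272, 0.4044]
orientation: [179.9, -0.1, 149.8]
force: [0.6, -0.7, -0.2]
opening: 0.0132
```

```bash
python3 -c "
from h import *
go([.016,-.022,.12])"
```

```text
t 1.1 tip world [ 0.3697 -0.227   0.2264] tip board [-0.049  -0.3161  0.2264] yaw [ 1.7993e+02 -5.0000e-02  1.4978e+02] F [ 0.64 -0.68 -0.19] j [ -5.4  -2.9 -27.8  -0.1 -65.1 -24.8] op 0.013220117839269418
shift cm [ 1.8  30.05 10.68]
```

Emit:
carry_out:
  linear:
    - [0.2,3,0.5]
    - [0.4,6,1]
    - [0.6,9,2]
    - [0.8,12,3]
    - [1,15,4]
    - [1.2,18,5]
    - [1.4,21,6]
    - [1.6,24,7]
    - [1.8,27,8.5]
    - [1.8,30,9.5]
    - [1.8,30,10]
    - [1.8,30,10]
  twist: [-2,-4,-6,-8,-10,-12,-14,-15,-15.9,-15.9,-15.9,-15.9]

```text
clock: 2.1
tool_pos: [0.5051, 0.0422, 0.3029]
orientation: [-180.0, -0.2, 165.8]
force: [-0.1, -0.9, 0.3]
opening: 0.0005
```

```bash
python3 -c "
from h import *
go([.016,-.02,.018])
cv2.imwrite('pics/s1.png',ctrl.snapshot('scene')); cv2.imwrite('pics/t1.png',ctrl.snapshot('top'))"
```

```text
t 2.1 tip world [0.5045 0.0423 0.1249] tip board [ 0.0151 -0.0219  0.1249] yaw [-179.97   -0.19  165.78] F [-0.1  -0.89  0.26] j [ 27.   10.2 -28.1  -0.1 -51.8 -41.1] op 0.0004699705140649651
shift cm [-0.13  0.19 10.69]
```

View pics/s1.png

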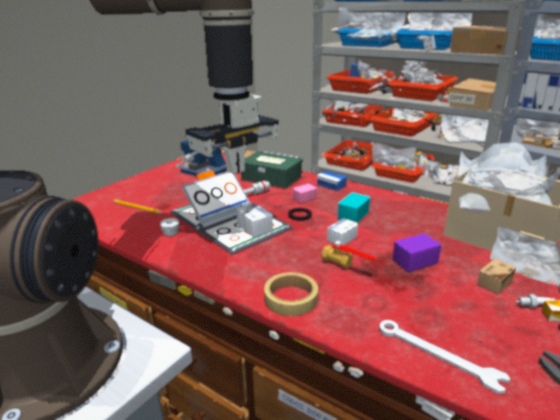

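View pics/t1.png

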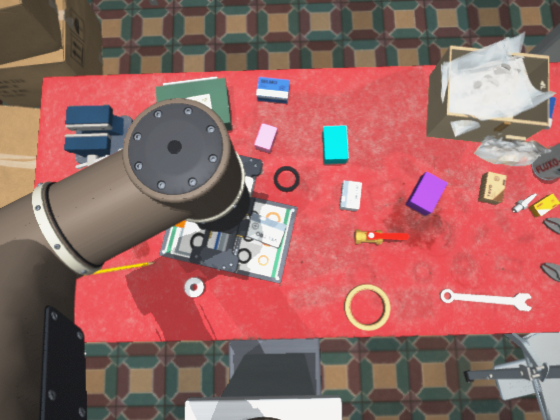

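Emit:
carry_out:
  linear:
    - [-0.1,0.2,2]
    - [-0.1,0.2,4]
    - [-0.1,0.2,6]
    - [-0.1,0.2,8]
    - [-0.1,0.2,9.5]
    - [-0.1,0.2,10.6]
    - [-0.1,0.2,10.6]
    - [-0.1,0.2,10.6]
  twist: [0,0,0,0,0,0,0,0]

```text
clock: 2.87
tool_pos: [0.5059, 0.042, 0.1988]
orientation: [180.0, -0.1, 165.6]
force: [-0.9, 0.4, 0.3]
opening: 0.0003
```

```bash
python3 -c "
from h import *
go([.016,-.145,.018])
im=ctrl.snapshot('scene'); cv2.imwrite('pics/s2.png',cv2.resize(im[140:260,150:310],(800,600)))"
```

```text
t 2.8667 tip world [0.5056 0.0421 0.0208] tip board [ 0.0161 -0.0218  0.0208] yaw [ 1.7999e+02 -1.1000e-01  1.6564e+02] F [-0.9   0.38  0.32] j [ 26.9  18.6 -34.4  -0.1 -37.1 -41.2] op 0.0003241607749777594
shift cm [  0.   -12.32   0.28]
```

View pics/s2.png

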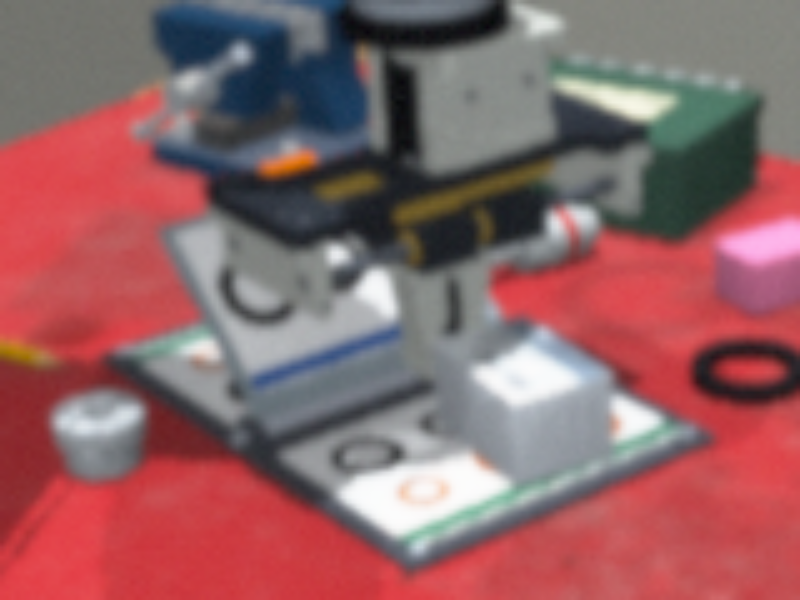

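Emit:
carry_out:
  linear:
    - [0,-0.5,0.2]
    - [0,-1,0.2]
    - [0,-1.5,0.2]
    - [0,-2,0.2]
    - [0,-2.5,0.2]
    - [0,-3,0.2]
    - [0,-3.5,0.2]
    - [0,-4,0.2]
    - [0,-4.5,0.2]
    - [0,-5,0.2]
    - [0,-5.5,0.2]
    - [0,-6,0.2]
  twist: [0,0,0,0,0,0,0,0,0,0,0,0]

```text
clock: 3.92
tool_pos: [0.4913, -0.0164, 0.1973]
orientation: [179.9, -0.1, 165.7]
force: [0.8, 2.1, 0.6]
opening: 0.0006
```

```bash
python3 -c "
from h import *
go([.016,-.145,.018])
im=ctrl.snapshot('scene'); cv2.imwrite('pics/s3.png',cv2.resize(im[140:260,150:310],(800,600)))"
```

```text
t 3.9167 tip world [ 0.4912 -0.0162  0.0193] tip board [ 0.0166 -0.0818  0.0193] yaw [ 1.7995e+02 -5.0000e-02  1.6566e+02] F [0.83 2.15 0.57] j [ 21.   17.5 -36.5  -0.1 -36.  -35.3] op 0.0005667769074199484
shift cm [ 0.05 -6.32  0.12]
```

View pics/s3.png

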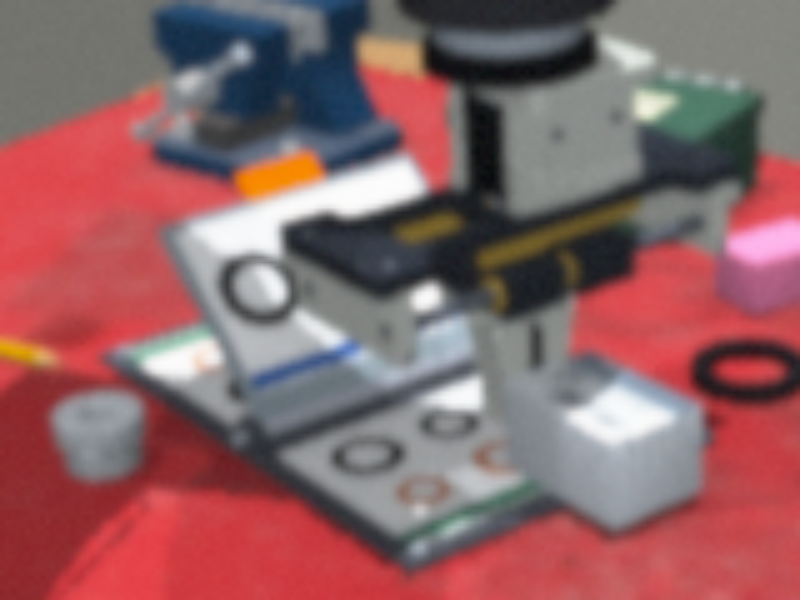

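Emit:
carry_out:
  linear:
    - [0,-0.5,0.1]
    - [0,-1,0.1]
    - [0,-1.5,0.1]
    - [0,-2,0.1]
    - [0,-2.5,0.1]
    - [0,-3,0.1]
    - [0,-3.5,0.1]
    - [0,-4,0.1]
    - [0,-4.5,0.1]
    - [0,-5,0.1]
    - [0,-5.5,0.1]
    - [0,-6,0.1]
  twist: [0,0,0,0,0,0,0,0,0,0,0,0]

```text
clock: 4.97
tool_pos: [0.4757, -0.0756, 0.1961]
orientation: [180.0, -0.1, 165.6]
force: [-0.5, 0.9, -0.9]
opening: 0.0004
```

```bash
python3 -c "
from h import *
go([.016,-.145,.018])
im=ctrl.snapshot('scene'); cv2.imwrite('pics/s4.png',cv2.resize(im[140:260,170:330],(800,600)))
im=ctrl.snapshot('top'); cv2.imwrite('pics/t4.png',cv2.resize(im[150:285,225:405],(800,600)))"
```

```text
t 4.9667 tip world [ 0.4755 -0.0754  0.0181] tip board [ 0.016  -0.1431  0.0181] yaw [ 1.7997e+02 -1.0000e-01  1.6563e+02] F [-0.45  0.92 -0.89] j [ 14.4  16.9 -37.8  -0.1 -35.4 -28.7] op 0.0004442540628797446
shift cm [-0.   -0.19  0.01]
```

View pics/s4.png

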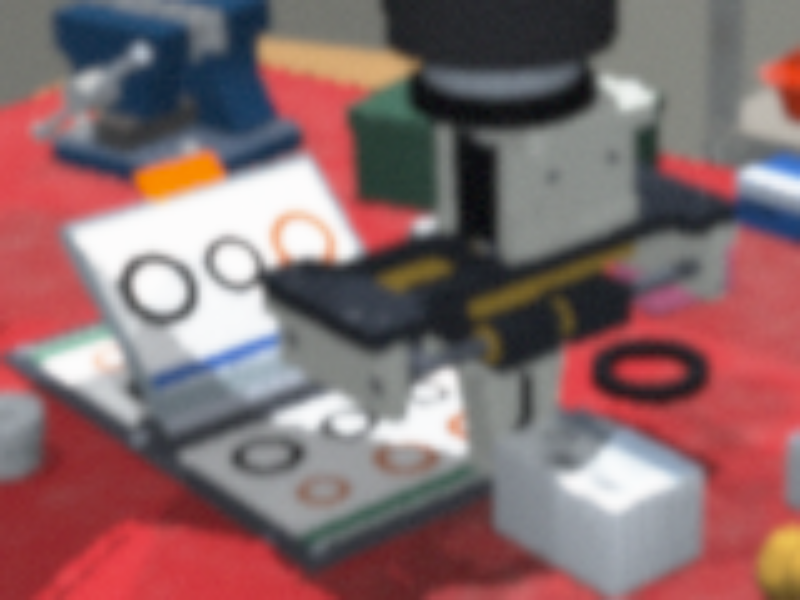

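View pics/t4.png

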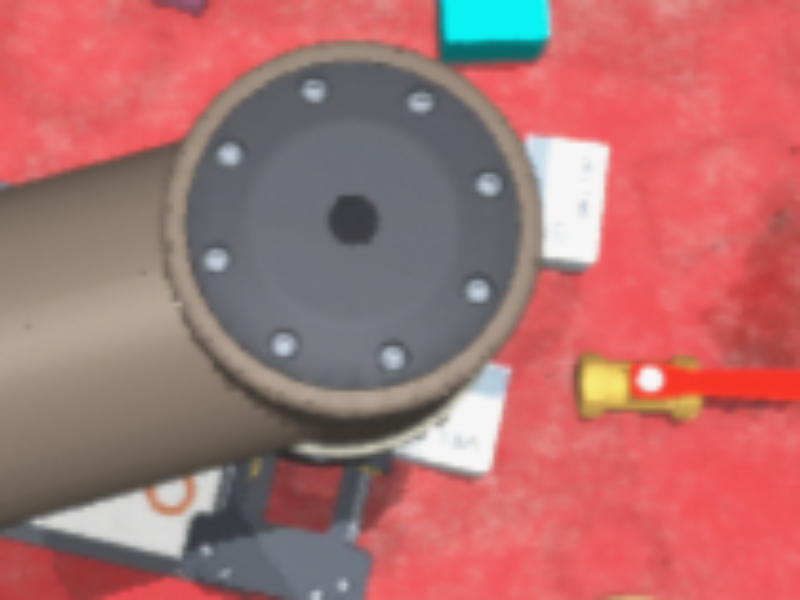

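```bash
python3 -c "
from h import *
P=ray('top',np.array([[510,365],[492,475]])*.225+[225,150],.042); print((P-O)@B)
go([.016,-.10,.16])"
```

```text
[[ 0.04615804 -0.23055743  0.042     ]
 [-0.00562603 -0.2327371   0.042     ]]
t 5.0667 tip world [ 0.4752 -0.0757  0.0181] tip board [ 0.0158 -0.1434  0.0181] yaw [ 1.7998e+02 -1.2000e-01  1.6559e+02] F [0.28 0.28 0.52] j [ 14.4  16.9 -37.8  -0.1 -35.4 -28.7] op 0.000396301472482828
shift cm [  0.02   4.35 -14.19]
```

Emit:
carry_out:
  linear:
    - [0,1,0]
    - [0,1.5,-1]
    - [0,1.5,-4]
    - [0.3,2,-8]
    - [0.6,3,-11.5]
    - [0.9,6,-14.5]
    - [1.2,9,-15]
    - [1.5,12.5,-15]
    - [1.6,16,-15]
    - [1.6,20,-15]
    - [1.6,24,-15]
    - [1.6,27.8,-15]
  twist: [0,0,0,0,0,0,0,0,0,0,0,0]

```text
clock: 6.07
tool_pos: [0.5294, 0.2, 0.3465]
orientation: [180.0, -0.1, 165.6]
force: [0.2, -0.0, 0.4]
opening: 0.0003
```

```bash
python3 -c "
from h import *
im=ctrl.snapshot('scene'); cv2.imwrite('pics/s5.png',cv2.resize(im[100:280,130:370],(800,600)))
im=ctrl.snapshot('top'); cv2.imwrite('pics/t5.png',cv2.resize(im[150:285,225:405],(800,600)))
go([0,.135,.07])"
```

```text
t 6.1667 tip world [0.5304 0.2027 0.1679] tip board [0.0006 0.14   0.1679] yaw [ 1.7995e+02 -6.0000e-02  1.6582e+02] F [-0.82 -0.6  -0.54] j [ 40.6  13.2 -17.8  -0.1 -59.  -54.7] op 0.0002457103624474939
shift cm [ 0.05 -0.51  9.79]
```

View pics/s5.png

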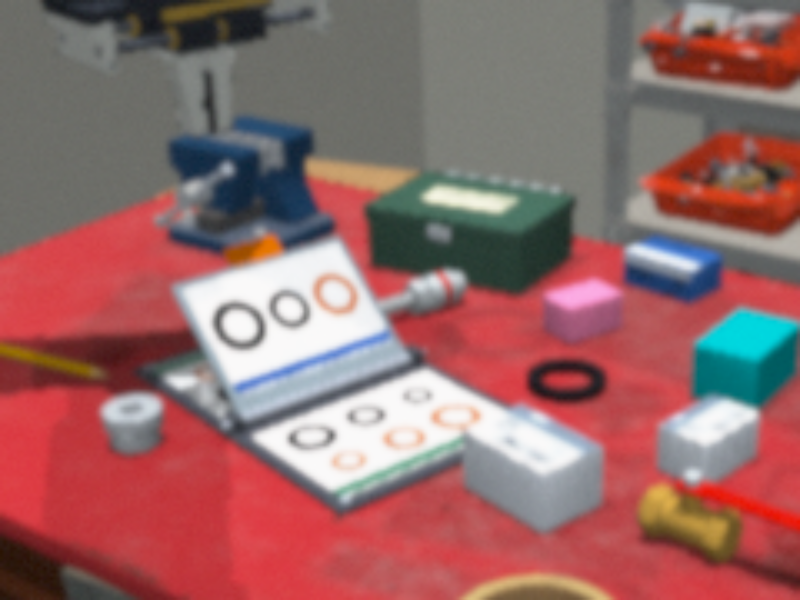

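View pics/t5.png

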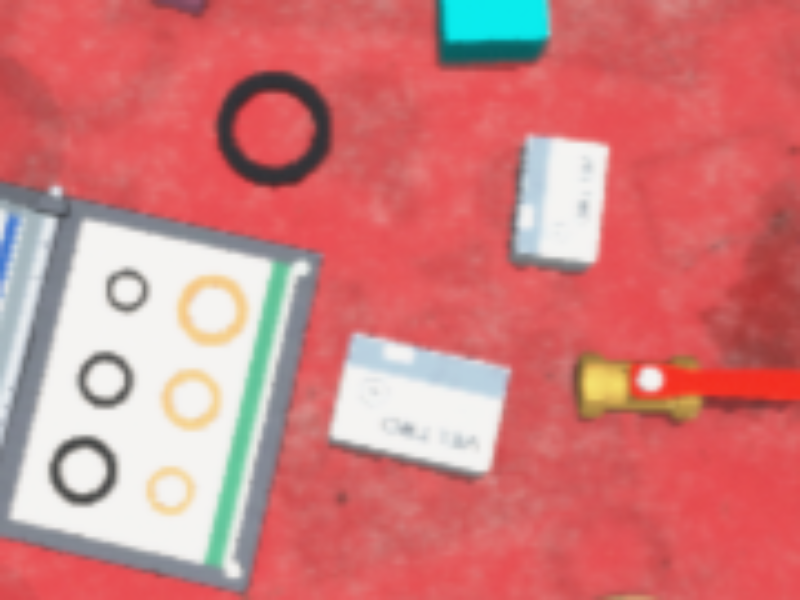

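```bash
python3 -c "
from h import *
for z in (.01,.08): print(((ray('top',[[131,120],[131,163],[110,107],[110,150],[100,165]],z)-O)@B).round(3))"
```

```text
[[0.196 0.279 0.01 ]
 [0.098 0.25  0.01 ]
 [0.215 0.336 0.01 ]
 [0.117 0.305 0.01 ]
 [0.079 0.317 0.01 ]]
[[0.175 0.247 0.08 ]
 [0.085 0.22  0.08 ]
 [0.193 0.299 0.08 ]
 [0.102 0.271 0.08 ]
 [0.067 0.282 0.08 ]]
```

Emit:
carry_out:
  linear:
    - [0,0,2.5]
    - [0,0,5]
    - [0,0,7.5]
    - [0,0,9.5]
    - [0,0,9.8]
    - [0,0,9.8]
    - [0,-0.5,9.8]
    - [0,-1,9.8]
  twist: [0,0,0,0,0,0,0,0]

```text
clock: 6.83
tool_pos: [0.5284, 0.1932, 0.2492]
orientation: [179.9, 0.0, 165.9]
force: [0.3, 0.3, -0.8]
opening: 0.0005
```

```bash
python3 -c "
from h import *
im=ctrl.snapshot('scene'); cv2.imwrite('pics/s6.png',cv2.resize(im[120:255,140:320],(800,600)))
go([0,.1,.07])"
```

```text
t 6.8833 tip world [0.528  0.1925 0.0712] tip board [0.0007 0.1295 0.0712] yaw [179.87  -0.   165.81] F [-0.5  -1.46  0.01] j [ 39.9  18.6 -24.9  -0.1 -46.3 -54. ] op 0.00021718333367995492
shift cm [ 0.08 -2.95  0.12]
```

View pics/s6.png

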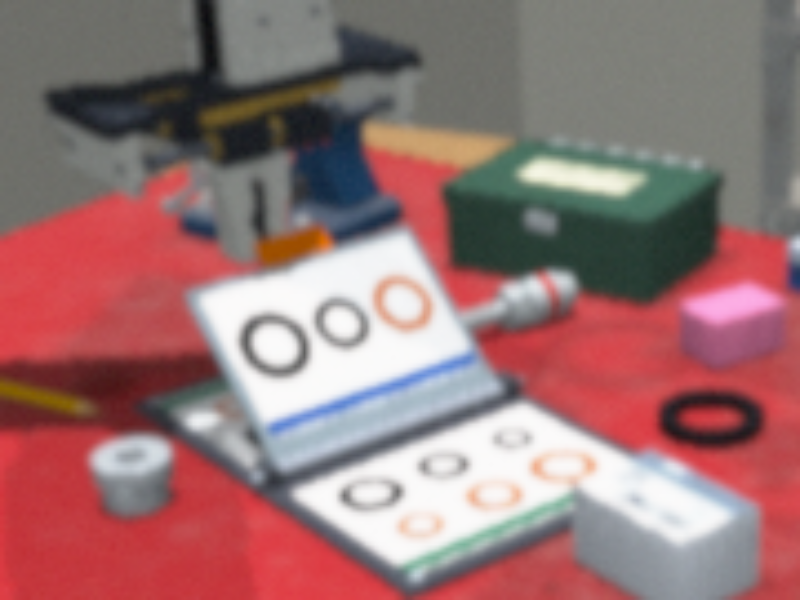

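Emit:
carry_out:
  linear:
    - [0,-1.1,0]
    - [0,-2.2,-0.4]
    - [0,-3.4,-1.6]
    - [0,-4.6,-2.5]
    - [0,-5.7,-3.1]
    - [0,-6.9,-3.6]
    - [0,-8.1,-4.0]
    - [0,-9.3,-4.3]
    - [0,-10.4,-4.5]
    - [0,-11.5,-4.6]
    - [0,-11.5,-4.6]
  twist: [0,0,0,0,0,0,0,0,0,0,0]

```text
clock: 7.8
tool_pos: [0.4987, 0.0785, 0.2948]
orientation: [179.9, -0.1, 165.7]
force: [-0.3, 0.4, 0.3]
opening: 0.0005
```

```bash
python3 -c "
from h import *
im=ctrl.snapshot('scene'); cv2.imwrite('pics/s7.png',cv2.resize(im[120:255,140:320],(800,600)))
go([0,-.0955,.012])"
```

```text
t 7.85 tip world [0.499  0.0795 0.1167] tip board [0.0006 0.0128 0.1167] yaw [ 1.7992e+02 -6.0000e-02  1.6573e+02] F [-0.22  0.48 -0.1 ] j [ 31.3  10.6 -29.   -0.1 -50.4 -45.5] op 0.0005205018323958042
shift cm [  0.05 -10.85  10.46]
```

View pics/s7.png

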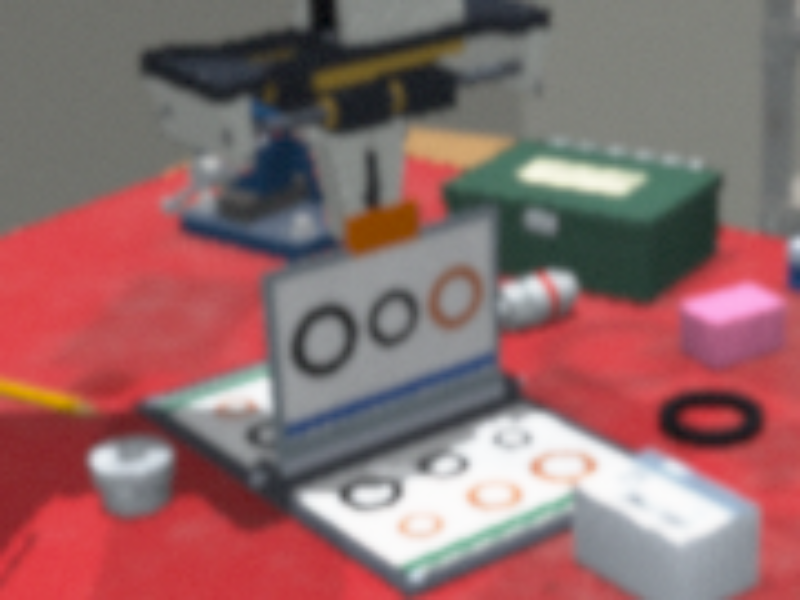

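Emit:
carry_out:
  linear:
    - [0,-1.3,0]
    - [0,-2.3,0.1]
    - [0,-3.8,0.6]
    - [0,-5.3,1.3]
    - [0,-6.6,2.2]
    - [0,-7.9,3.2]
    - [0,-8.9,4.5]
    - [0,-9.7,5.9]
    - [0,-10.1,6.9]
    - [0,-10.5,7.9]
    - [0,-10.5,7.9]
  twist: [0,0,0,0,0,0,0,0,0,0,0]

```text
clock: 8.77
tool_pos: [0.4717, -0.024, 0.2132]
orientation: [-179.9, -0.3, 165.6]
force: [-0.2, -0.3, -0.4]
opening: 0.0005
```

```bash
python3 -c "
from h import *
im=ctrl.snapshot('scene'); cv2.imwrite('pics/s8.png',cv2.resize(im[120:255,140:320],(800,600)))
go([0,-.0965,.012])"
```

```text
t 8.8167 tip world [ 0.4715 -0.0235  0.0362] tip board [-0.0007 -0.0937  0.0362] yaw [-179.96   -0.23  165.66] F [ 0.17 -0.44 -0.34] j [ 21.   14.5 -37.9  -0.2 -37.9 -35.2] op 0.000686916686650726
shift cm [-0.08 -0.28  2.42]
```

View pics/s8.png

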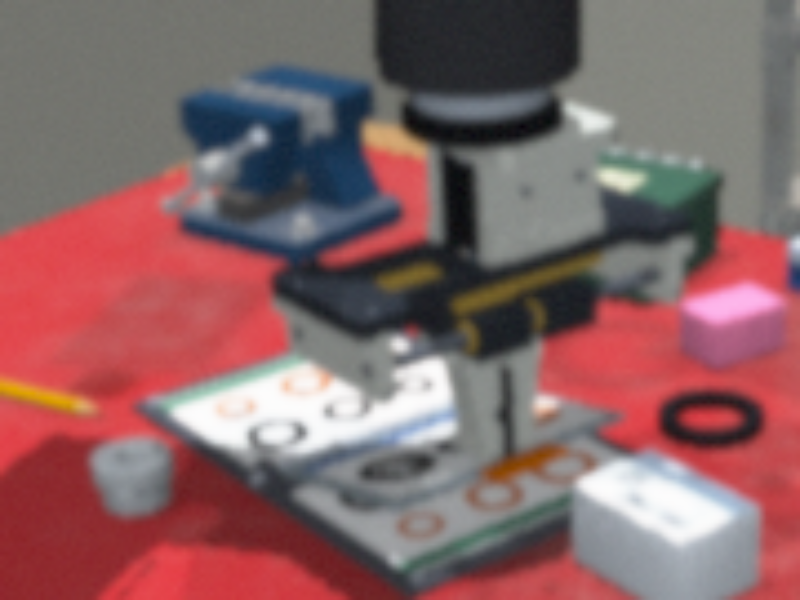

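Nearly there; press down the last 2.4 cm slowly.

Emit:
carry_out:
  linear:
    - [0,-0.1,0.5]
    - [0,-0.2,1]
    - [0,-0.3,1.4]
    - [0,-0.3,1.8]
    - [0,-0.3,2.1]
    - [0,-0.3,2.3]
    - [0,-0.3,2.3]
  twist: [0,0,0,0,0,0,0]

```text
clock: 9.4
tool_pos: [0.4712, -0.0264, 0.1907]
orientation: [-179.9, -0.3, 165.7]
force: [0.1, 0.3, -0.0]
opening: 0.0005
```

```bash
python3 -c "
from h import *
go([0,-.0965,.012])"
```

```text
t 9.4 tip world [ 0.4704 -0.0263  0.0127] tip board [-0.0011 -0.0968  0.0127] yaw [-179.94   -0.27  165.67] F [ 0.12  0.28 -0.02] j [ 20.7  16.7 -39.2  -0.2 -34.3 -34.9] op 0.0005273382978626439
shift cm [-0.11  0.03  0.07]
```

Keep lowering until the force shows contact with the stop.

Emit:
carry_out:
  linear:
    - [0,0,0.1]
    - [0,0,0.2]
    - [0,0,0.2]
  twist: [0,0,0]

```text
clock: 9.65
tool_pos: [0.4714, -0.0263, 0.1899]
orientation: [-179.9, -0.2, 165.7]
force: [-5.8, 0.9, 17.6]
opening: 0.0002
```

```bash
python3 -c "
from h import *
state()"
```

```text
t 9.65 tip world [ 0.4706 -0.0263  0.0119] tip board [-0.0008 -0.0967  0.0119] yaw [-179.94   -0.24  165.72] F [-5.75  0.92 17.62] j [ 20.7  16.8 -39.3  -0.1 -34.2 -34.9] op 0.00020139363502817508
```

Emit:
carry_out:
  linear:
    - [0,0,-0.5]
    - [0,0,-2]
    - [0,0,-5]
    - [0,1,-9]
    - [0,4,-13]
    - [0,8,-16]
    - [0,12,-18]
    - [0,16,-18]
    - [0,20,-18]
    - [0,23,-18]
    - [0,23,-18]
  twist: [0,0,0,0,0,0,0,0,0,0,0]

```text
clock: 10.57
tool_pos: [0.5303, 0.2021, 0.3701]
orientation: [179.9, -0.1, 165.9]
force: [0.8, -0.9, 1.1]
opening: 0.0003
```

```bash
python3 -c "
from h import *
im=ctrl.snapshot('scene'); cv2.imwrite('pics/s9.png',cv2.resize(im[120:285,140:360],(800,600)))
im=ctrl.snapshot('top'); cv2.imwrite('pics/t9.png',cv2.resize(im[100:370,80:440],(800,600)))
state()
print((proj('top',np.array([O+B@np.array([x,-.126,.01]) for x in(-.022,.022)]))-[80,100])/.45)
print((proj('scene',np.array([O+B@np.array([x,-.126,.01]) for x in(-.022,.022)]))-[140,120])*800/220)"
```

```text
t 10.6667 tip world [0.528  0.1983 0.1912] tip board [-0.0007  0.1351  0.1912] yaw [-179.91   -0.27  165.85] F [-0.63 -1.1  -0.08] j [ 40.3  11.8 -16.2  -0.2 -62.2 -54.4] op 0.00046182999898081287
[[451.69970277 342.08262097]
 [461.8680092  297.51584313]]
[[411.2037725  434.32040908]
 [469.12325242 409.61624467]]
```

View pics/s9.png

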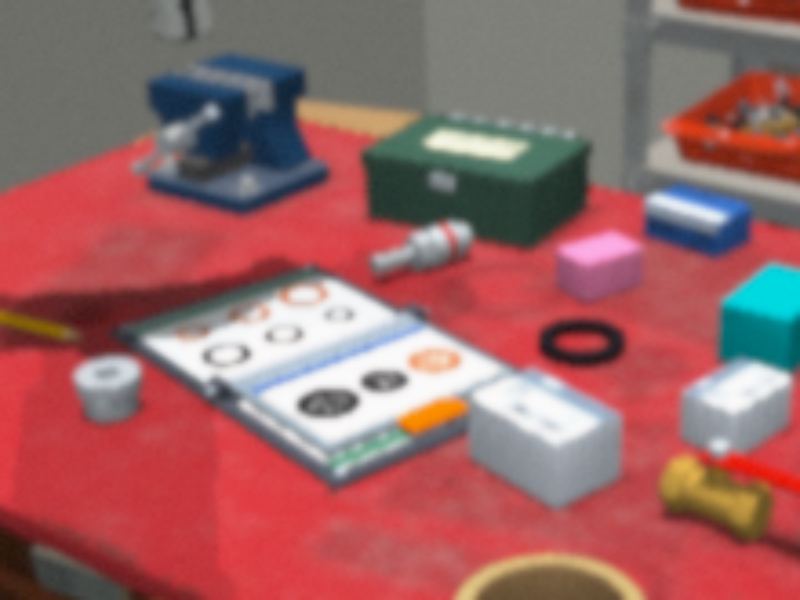

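View pics/t9.png

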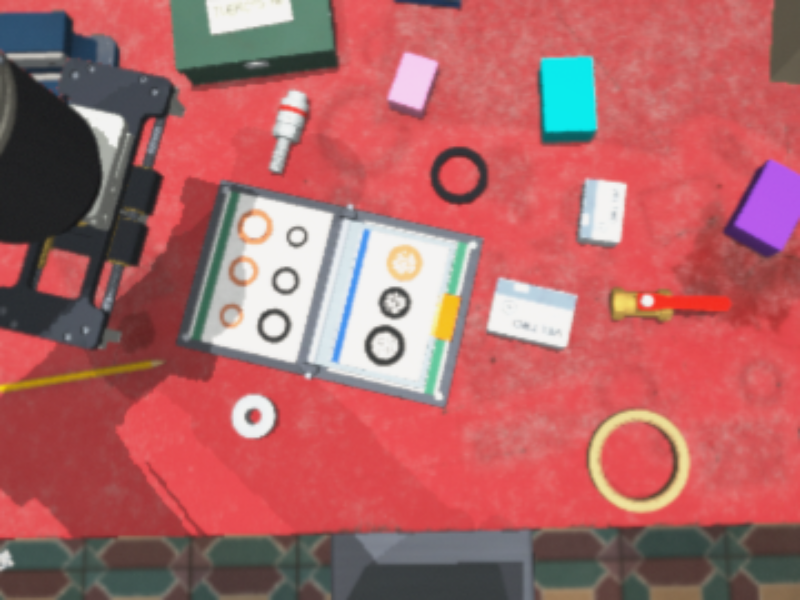

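The leaf lies flat: the tab's outer edge is within 2 to 3 px of its predicted place in both enlarged crops. The carton stands flat beside the board, and the other things haven't moved.

```bash
python3 -c "
from plant import ctrl
print(ctrl.close_job())"
```

```text
the job is handed in; nothing more can be done
None
```

The page is turned, and I handed the job in at about 10.7 s, against the 54 s limit; no verdict came back.

- **Carton:** I pushed it off the board with the closed fingers. It stands flat on the bench, about 20 mm clear of the board's edge.
- **Leaf:** I pushed it from under its tab past upright and down onto the other page. The last press met the stop with the fingertips at 12 mm height and about 18 N, so the leaf was seated.
- **Last checks:** With the arm withdrawn and touching nothing, both cameras showed the orange tab within about 3 px (in the enlarged pictures) of where a flat leaf should be. By eye, the bushing, coupler, seal, tape and valve were where they started.

No check failed. The board's sides measured 3 to 5 mm short of the given sizes in the first picture, but its outline drawn at the given sizes fitted the picture well.

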